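# Lock the hidden strip of a drive fixture with its lock pin

### The job

Lock the drive fixture: take its lock pin from the black rack, put the rod into the fixture's deep slot and feel along the sprung strip at the bottom for its one notch, which cannot be seen because a light, flush dust shutter closes it. Push the pin home there until its collar lies flat on the deck, and let go of it. Press gently the whole time, and leave the nut driver and the other things on the bench where they are.

Things in the scene. Friction and masses are not known exactly. Their poses are not given: they have to be found in the camera images.
- pin: The lock pin, plain metal, about 0.15 kg, upright in either hole of the rack, collar on the rack's top. Origin: centre of the rod's lower end, z up the pin, yaw meaningless (round). Rod 8 mm in diameter, 46 mm long, 2 mm chamfered nose; then a flat collar 30 mm in diameter, 6 mm thick (underside at z = 46 mm); then a round grip 20 mm in diameter from z = 52 to 102 mm, held from above, best near z = 78 mm.
- pin_tip (a point): The centre of the lock pin's lower end (same point as the pin's origin).
- jig: The drive fixture, fixed to the bench: an aluminium box 200 x 200 mm, its flat deck 75 mm above its origin, with an opened hard drive (102 x 147 mm, 20 mm high) clamped on the deck at x = -5 to 97 mm, beside the slot. Origin at the centre of its underside, z up; the slot runs along its y at x = -65 mm.
- slot (a point): Centre of the slot's mouth, on the deck's top (x = -65, y = 0, z = 75 mm of the fixture; same axes). The slot goes straight down through the 28 mm thick deck; 80 mm long along y (-40 to 40 mm), 14 mm wide along x. Only over the notch can the rod go down until the collar lies on the deck (its end then 46 mm below this point); elsewhere the collar stays 10 mm or more above the deck.
- strip_face (a point): Fixed point 30 mm below the slot's mouth, at the strip's top face. The steel strip lies under the whole slot on springs: gives from 2.5 N, 1 N more per mm, stops hard after 6 mm; fixed sideways. Its one notch, 11.6 mm long along y and wider than the slot, is closed by a flush shutter of the same steel, which yields at under 1 N: unseen, only felt. Notch centre anywhere in y = -22 to 22 mm, not measured.
- rack: Black tool rack, fixed, 55 x 135 x 60 mm high. Origin at the centre of its underside. Two holes 12 mm in diameter in its top, at y = 37.5 and -37.5 mm in its frame, 52 mm deep: the lock pin stands in one, the nut driver in the other.
- driver: Nut driver standing in the other hole of the rack: slim and taller than the lock pin, 14 mm handle, no collar, 138 mm long. To be left alone. Origin at its lower end.
- drive: A closed hard drive, 147 x 102 x 26 mm, lying on the bench. To be left alone. Origin at the centre of its underside.
- can: An aluminium spray can, 60 mm in diameter and 170 mm high, standing on the bench. To be left alone. Origin at the centre of its underside.
- screwdriver: A screwdriver with a yellow handle lying on the bench. To be left alone.

How it is judged:
By the outcome, as a careful person would: the job done as asked, in the order asked, and still so for the second after the job is handed in, with the robot touching nothing.
It also fails if it takes over 59 s, if anything falls off the work surface, if the arm or the gripper's body presses on something with over 40 N, if the wrist force passes 120 N, or if a joint passes its speed limit or range.

### The arm

A 6-joint arm with a two-finger parallel gripper is mounted at the origin on the work surface. World frame = base frame: x ahead of the robot, y to its left, z up, the work surface at z = 0. Lengths are in mm, angles in rad, forces in N, time in s.
With the tool pointing down it reaches from about 275 to 750 mm from the base axis. Payload 10.2 kg.
Tool frame: the origin (TCP) lies midway between the tips of the shut fingers; the grasp point (between the pads) lies 19 mm behind it (ctrl.grasp_offset is the distance from the TCP to the grasp point, in mm); z points along the fingers, y is the line along which they close (so a half turn about z gives the same grasp; the last joint's range is limited). The gripper opens to 85 mm and grips with 20 to 120 N. Pads are 22 mm wide; open, the fingers measure 114 mm over their backs; the gripper's body (76 mm by 85 mm) begins 54 mm behind the grasp point. The pads swing forward as they close: fully open they stand 13 mm farther back than shut.
Start: joints at [-1.405, 0.313, 1.498, -0, 1.331, -0.223], TCP at [199.004, -485.828, 231.294] pointing down, gripper open.
Joint ranges: [-2.94, 2.94], [-0.97, 2.17], [0.19, 2.56], [-1.23, 4.37], [0.02, 3.11], [-2.88, 2.88]. Speed limits (rad/s): [2.39, 2.39, 3.01, 3.14, 3.14, 3.14].

### API

Orientations are given as a unit quaternion [w, x, y, z].
In Python, from rig import ctrl, viewer, models gives the robot as it stands. The module is installed in compiled form; this text tells all that it offers.
- The arm moves only by the shell command python3 -m pendant 'ROWS' [OPENING] [FORCE]. ROWS is text: rows parted by semicolons, each of 4 numbers parted by spaces: the shift along the tool's x, y, z in m, then the turn about the tool's z in rad. In form: x y z yaw; .... A call has 1 to 10 rows; each row shifts and turns the commanded pose from where the row before left it, along the tool's axes as they then stand; what a row does not reach is not made up. A row lasts 1/8 s, in which the tool goes at most 62.5 mm and 10.7 degrees, less where a joint would pass 70% of its speed; a pose out of reach is approached as far as the arm can. A call is refused whole if a number of a shift passes 0.0625 or a number of a turn 0.188, either way. A call with a gripper value outside its range is refused whole. OPENING is the opening, from 0 (shut) to 1 (fully open), set as the call begins (- or left out, the last holds). The fingers move at their own pace and stop on an object; FORCE is the grip in N (left out, the last holds). Time passes only in rows, so rows that do not move let the fingers close. It gives the time, the measured TCP pose, the force, the opening and the grip force at its end, in the units of the state.
- ctrl.sense(): the state, without advancing time (a new reading comes with each control period).
- viewer.capture(name): name is "side" or "top"; returns a dict with "color" (400x640x3 uint8, red, green, blue), "vertical_fov" (degrees; the focal length in pixels is half the picture's height over the tangent of half this angle, whatever the lens; pixels are square), "cx", "cy" (the principal point, pixels), "dist" ([k1, k2, p1, p2, k3] as OpenCV has them; the pictures are not rectified), "pose" (4x4, takes a point from camera to world coordinates). Camera axes: x right, y down, z forward; pixel columns grow to the right and rows downward; lengths in mm; the calibration is good to about 2 mm. A picture is of the moment at which its call begins. There is no depth.
- ctrl.finish_job(): hands the job in; it is judged then, once.
Trained networks look in the newest picture that a camera, given by its name, has taken for a name from the list of things; names that differ only in an ending like _2 or _b are one class to them, and where a whole thing is asked for, a point or a joint stands for the part that bears it (a point fixed in the world has none). Each returns a list of dicts, best first, with "p" (0 to 1); they miss things now and then, are a little off and sometimes report something else, mostly with a low value. They report only what shows in the picture. A call takes as long as a camera call.
- models.boxes_of(camera, query): "at" ([x, y, z] in mm, in world coordinates, good to about 4 mm: the middle of the surface that is visible of it).
The state is a dict: "time_s": time; "joints": joint angles; "dq": joint speeds; "tau": joint torques, N m; "eef_pos": TCP position; "ee_rot": TCP orientation; "force": force on the tool from outside, world axes, zero at the start; "wrist_torque": the same for the moment, N m; "grip_width": opening from 0.0 (shut) to 1.0 (fully open); "grip_force": force on a finger pad.
Only numpy, scipy, OpenCV 4.12 (cv2) and the standard library are available. Lean on these libraries where they do the work, as an engineer would, in place of code of your own. Each camera call takes 0.05 s, during which the arm holds its last target. There are 200 camera calls.

## Working session

There is one attempt and no reset: what is moved stays moved. The work goes in short steps, Python scripts to look and compute and a shell command to move; the robot and the scene stay as the last step left them, time stands still between calls to the robot, and variables do not carry over. Pictures are saved under pics/ and viewed, at most 10 in all, crops included, and the job is handed in when it is done.

```bash
mkdir -p pics; python3 - <<'E'
from rig import ctrl, viewer, models
import cv2, numpy as np
s=ctrl.sense(); print({k:np.round(v,3).tolist() for k,v in s.items()}, ctrl.grasp_offset)
ims=[]
for c in("top","side"):
    d=viewer.capture(c); print(c,d["vertical_fov"],d["cx"],d["cy"],d["dist"],np.round(d["pose"],3).tolist())
    cv2.imwrite(f"pics/{c}0.png",d["color"][...,::-1])
    for q in("pin","jig","rack","driver","slot","drive","can","screwdriver"):
        print(c,q,[(np.round(b["at"],0).tolist(),round(b["p"],2)) for b in models.boxes_of(c,q)[:2]])
E
```

```text
{'time_s': 0.0, 'joints': [-1.405, 0.313, 1.498, -0.0, 1.331, -0.223], 'dq': [0.002, 0.001, -0.0, 0.001, 0.002, -0.001], 'tau': [0.0, -41.227, -25.974, -0.0, 0.004, -0.0], 'eef_pos': [198.962, -485.554, 230.739], 'ee_rot': [-0.001, 0.981, 0.193, 0.0], 'force': [-0.01, -0.208, -0.664], 'wrist_torque': [0.027, 0.002, -0.004], 'grip_force': 0.0, 'grip_width': 1.003} 18.700000000000003
top 43.97877506846498 319.026654470079 206.68920509292883 [-0.02004054  0.          0.          0.          0.        ] [[0.022, -0.997, 0.068, 526.337], [-1.0, -0.021, 0.016, -27.741], [-0.015, -0.068, -0.998, 1452.249], [0.0, 0.0, 0.0, 1.0]]
top pin [([515.0, 204.0, 95.0], 0.47)]
top jig [([596.0, -145.0, 76.0], 0.63)]
top rack [([513.0, 237.0, 58.0], 0.94)]
top driver [([510.0, 276.0, 127.0], 0.42), ([635.0, -385.0, 162.0], 0.28)]
top slot [([593.0, -142.0, 78.0], 0.75)]
top drive [([738.0, 222.0, 27.0], 0.93)]
top can [([635.0, -385.0, 165.0], 0.92)]
top screwdriver [([636.0, 378.0, 22.0], 0.72), ([589.0, -142.0, 78.0], 0.28)]
side 47.13778504089498 325.64762064736 201.44881262422197 [-0.08489828  0.          0.          0.          0.        ] [[-0.924, -0.245, 0.294, 299.223], [-0.383, 0.601, -0.702, 776.53], [-0.005, -0.761, -0.649, 809.902], [0.0, 0.0, 0.0, 1.0]]
side pin [([512.0, 211.0, 90.0], 0.82)]
side jig [([585.0, -88.0, 70.0], 0.79)]
side rack [([500.0, 280.0, 62.0], 0.77), ([734.0, 237.0, 24.0], 0.61)]
side driver [([506.0, 283.0, 115.0], 0.87)]
side slot [([587.0, -86.0, 80.0], 0.61)]
side drive [([732.0, 232.0, 25.0], 0.9)]
side can []
side screwdriver [([634.0, 391.0, 25.0], 0.79)]
```

View pics/top0.png

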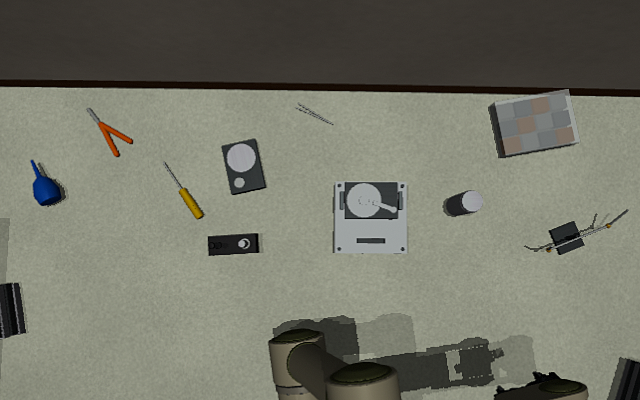

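View pics/side0.png

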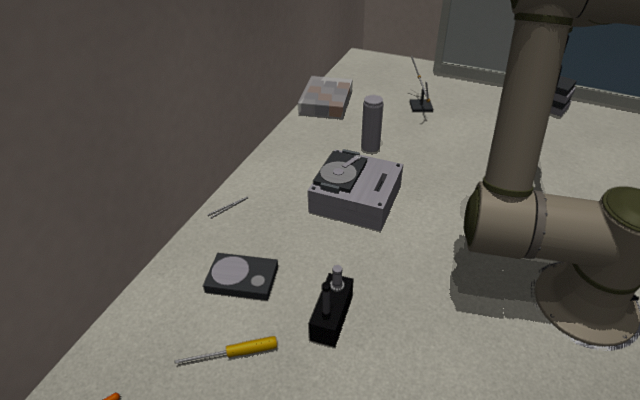

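```bash
cat > h.py <<'E'
import numpy as np, cv2
from rig import ctrl, viewer, models
def K(d):
    f=d["color"].shape[0]/2/np.tan(np.radians(d["vertical_fov"])/2)
    return np.array([[f,0,d["cx"]],[0,f,d["cy"]],[0,0,1]])
def pt(d,uv,z):  # pixels -> world on plane z
    n=cv2.undistortPoints(np.array(uv,float).reshape(-1,1,2),K(d),np.array(d["dist"])).reshape(-1,2)
    P=np.array(d["pose"]); r=np.c_[n,np.ones(len(n))]@P[:3,:3].T; o=P[:3,3]
    return o+r*((z-o[2])/r[:,2])[:,None]
def px(d,X):
    P=np.linalg.inv(np.array(d["pose"])); 
    return cv2.projectPoints(np.array(X,float).reshape(-1,3),cv2.Rodrigues(P[:3,:3])[0],P[:3,3],K(d),np.array(d["dist"]))[0].reshape(-1,2)
E
python3 - <<'E'
from h import *
t=viewer.capture("top"); s=viewer.capture("side")
out=[]
for d,(x,y,w,h) in((t,(200,220,70,45)),(t,(335,220,70,45)),(s,(305,255,70,45)),(s,(350,165,70,45))):
    out.append(cv2.resize(d["color"][y:y+h,x:x+w,::-1],(400,257),interpolation=cv2.INTER_NEAREST))
cv2.imwrite("pics/crops.png",np.vstack([np.hstack(out[:2]),np.hstack(out[2:])]))
for d,n,(x,y,w,h) in((t,"top",(350,232,42,18)),(s,"side",(368,170,25,27))):
    g=d["color"][y:y+h,x:x+w].max(2); m=(g<90).astype(np.uint8)
    k,l,st,c=cv2.connectedComponentsWithStats(m); i=1+np.argmax(st[1:,4])
    r=cv2.minAreaRect(np.argwhere(l==i)[:,::-1].astype(np.float32))
    b=cv2.boxPoints(r)+[x,y]
    print(n,st[i],np.round(b,1).tolist(),np.round(pt(d,b,75),1).tolist(),pt(d,[c[i]+[x,y]],75).round(1))
    for q in ("pin","slot"):
        pass
E
```

```text
top [  7   6  28   5 140] [[357.0, 238.0], [384.0, 238.0], [384.0, 242.0], [357.0, 242.0]] [[534.8, -112.1, 75.0], [536.4, -186.9, 75.0], [525.3, -187.0, 75.0], [523.7, -112.3, 75.0]] [[ 530.  -149.6   75. ]]
side [  6   3  13  19 104] [[373.6, 189.8], [382.4, 172.2], [386.8, 174.4], [378.0, 192.0]] [[536.5, -107.0, 75.0], [537.7, -187.2, 75.0], [524.0, -182.3, 75.0], [523.4, -102.8, 75.0]] [[ 530.5 -143.7   75. ]]
```

View pics/crops.png

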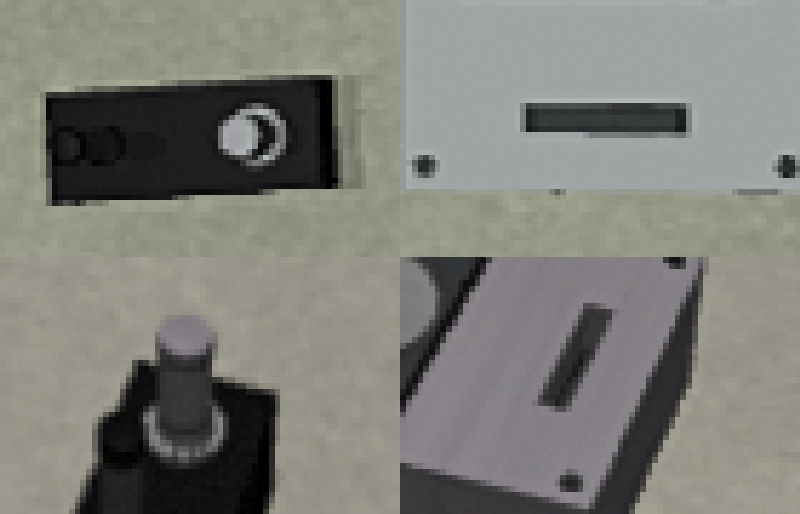

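```bash
python3 - <<'E'
from h import *
t=viewer.capture("top"); s=viewer.capture("side")
k=40/7
f=lambda x,y,ox,oy:[x/k+ox-.5,y/k+oy-.5]
print("slot top",pt(t,[f(125,103,335,220),f(290,103,335,220),f(290,132,335,220),f(125,132,335,220),f(207.5,117.5,335,220)],75).round(1).tolist())
print("slot side",pt(s,[f(187,48,350,165),f(212,52,350,165),f(165,153,350,165),f(139,145,350,165),f(176,99.5,350,165)],75).round(1).tolist())
print("collar top",pt(t,[f(252.5,135,200,220)],65).round(1),"grip top",pt(t,[f(239,134,200,220)],116).round(1))
print("side grip top",pt(s,[f(187,82,305,255)],116).round(1),pt(s,[f(185,173,305,255)],65).round(1))
# jig edges: bolts / box corners via threshold
g=t["color"].min(2).astype(int); 
print("cols", [ (x,int(g[250,x])) for x in list(range(329,339))+list(range(403,413))])
print(pt(t,[[333,252],[408,252]],75).round(1).tolist())
E
```

```text
slot top [[536.1, -110.4, 75.0], [537.8, -190.3, 75.0], [523.7, -190.5, 75.0], [522.0, -110.6, 75.0], [529.9, -150.5, 75.0]]
slot side [[537.2, -184.1, 75.0], [525.5, -185.5, 75.0], [523.4, -105.9, 75.0], [535.9, -106.9, 75.0], [530.4, -144.7, 75.0]]
collar top [[513.7 204.1  65. ]] grip top [[514.5 201.9 116. ]]
side grip top [[513.  208.3 116. ]] [[513.5 207.3  65. ]]
cols [(329, 135), (330, 135), (331, 139), (332, 107), (333, 50), (334, 98), (335, 150), (336, 169), (337, 142), (338, 97), (403, 59), (404, 130), (405, 163), (406, 157), (407, 125), (408, 120), (409, 138), (410, 141), (411, 140), (412, 139)]
[[494.7, -46.4, 75.0], [499.1, -253.7, 75.0]]
```

```bash
python3 -m pendant '0 0 0 0.185; 0 0 0 0.185; 0.026 -0.0575 0 0; 0.026 -0.0575 0 0; 0.026 -0.0575 0 0; 0.026 -0.0575 0 0; 0.026 -0.0575 0 0; 0.026 -0.0575 0 0; 0.026 -0.0575 0 0; 0.026 -0.0575 0 0' 0.7 30
```

```text
time_s: 2.35
eef_pos: [396.9, -24.5, 231.7]
ee_rot: [0.0, 1.0, 0.009, 0.001]
force: [1.9, -0.8, 0.3]
grip_width: 0.698
grip_force: 0.0
```

```bash
python3 -m pendant '0.026 -0.0575 0 0; 0.026 -0.0575 0 0; 0.026 -0.0575 0 0; 0.026 -0.0575 0 0; 0.01 0 0.03 0; 0 0 0 0; 0 0 0 0'; python3 - <<'E'
from h import *
print(ctrl.sense()["eef_pos"])
t=viewer.capture("top"); s=viewer.capture("side")
a=t["color"][200:280,180:310,::-1]; b=s["color"][215:315,275:405,::-1]
cv2.imwrite("pics/c2.png",np.hstack([cv2.resize(a,(390,240)),cv2.resize(b,(390,240))]))
for c in("top","side"): print([(np.round(x["at"],1).tolist(),round(x["p"],2)) for x in models.boxes_of(c,"pin")[:2]])
E
```

```text
time_s: 3.22
eef_pos: [505.2, 203.0, 202.4]
ee_rot: [-0.0, 1.0, 0.009, 0.0]
force: [0.0, -0.3, 0.7]
grip_width: 0.7
grip_force: 0.0
[505.1645652  202.98846709 202.35445795]
[]
[([514.4, 216.6, 91.2], 0.5)]
```

View pics/c2.png

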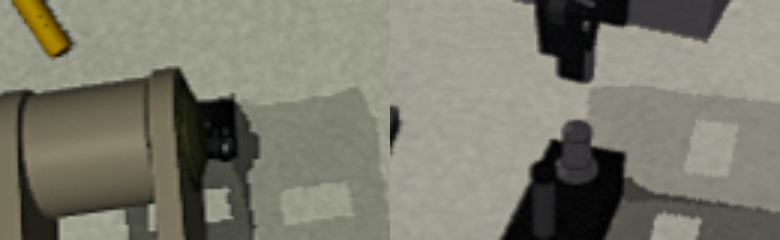

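```bash
python3 -m pendant '0.0085 -0.0025 0.04 0; 0 0 0.04 0; 0 0 0.03 0; 0 0 0.018 0; 0 0 0 0; 0 0 0 0'; python3 -m pendant '0 0 0 0; 0 0 0 0; 0 0 0 0; 0 0 0 0; 0 0 0 0; 0 0 0 0' 0 40
```

```text
time_s: 4.18
eef_pos: [514.2, 206.1, 74.5]
ee_rot: [-0.0, 1.0, 0.009, 0.001]
force: [0.3, -0.5, -0.1]
grip_width: 0.696
grip_force: 0.0
time_s: 4.92
eef_pos: [513.8, 206.1, 73.9]
ee_rot: [-0.0, 1.0, 0.009, 0.0]
force: [-1.0, -1.5, 5.9]
grip_width: 0.22
grip_force: 38.9
```

```bash
python3 -m pendant '0 0 -0.01 0; 0 0 -0.03 0; 0 0 -0.05 0; 0 0 -0.05 0; 0 0 0 0; 0 0 0 0' - 60; python3 - <<'E'
from h import *
t=viewer.capture("top"); s=viewer.capture("side")
a=t["color"][200:280,180:310,::-1]; b=s["color"][195:315,275:405,::-1]
cv2.imwrite("pics/c3.png",cv2.resize(b,(780,600) if 0 else (520,480)))
E
```

```text
time_s: 5.68
eef_pos: [513.0, 206.0, 212.5]
ee_rot: [0.0, 1.0, 0.009, -0.001]
force: [0.1, 0.0, -1.2]
grip_width: 0.215
grip_force: 58.6
```

View pics/c3.png

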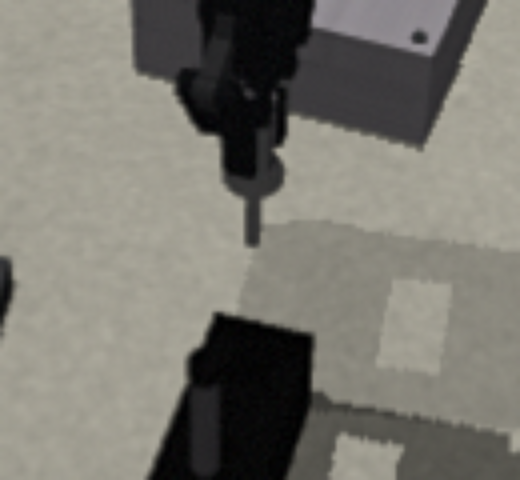

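```bash
python3 -m pendant '0.002 0.054 0 0; 0.002 0.054 0 0; 0.002 0.054 0 0; 0.002 0.054 0 0; 0.002 0.054 0 0; 0.001 0.055 0 0; 0 0 0.03 0; 0 0 0.026 0; 0 0 0 0; 0 0 0 0; '; python3 - <<'E'
from h import *
e=ctrl.sense()["eef_pos"]; print(e)
t=viewer.capture("top"); s=viewer.capture("side")
print("expected tip side",px(s,[e-[0,0,60]]).round(1),"slot ends",px(s,[[529.3,-107.5,75],[530.9,-187.5,75]]).round(1))
b=s["color"][120:220,320:450,::-1]; a=t["color"][200:280,325:429,::-1]
cv2.imwrite("pics/c4.png",np.hstack([cv2.resize(b,(520,400)),cv2.resize(a,(270,400))]) if 0 else cv2.resize(b,(780,600),interpolation=cv2.INTER_CUBIC))
E
```

```text
time_s: 7.02
eef_pos: [531.0, -118.6, 157.9]
ee_rot: [0.0, 1.0, 0.009, 0.0]
force: [-0.0, -0.9, -1.1]
grip_width: 0.216
grip_force: 58.9
[ 530.98540321 -118.64927792  157.94819571]
expected tip side [[377.7 180.6]] slot ends [[376.4 190.4]
 [384.9 172.7]]
```

View pics/c4.png

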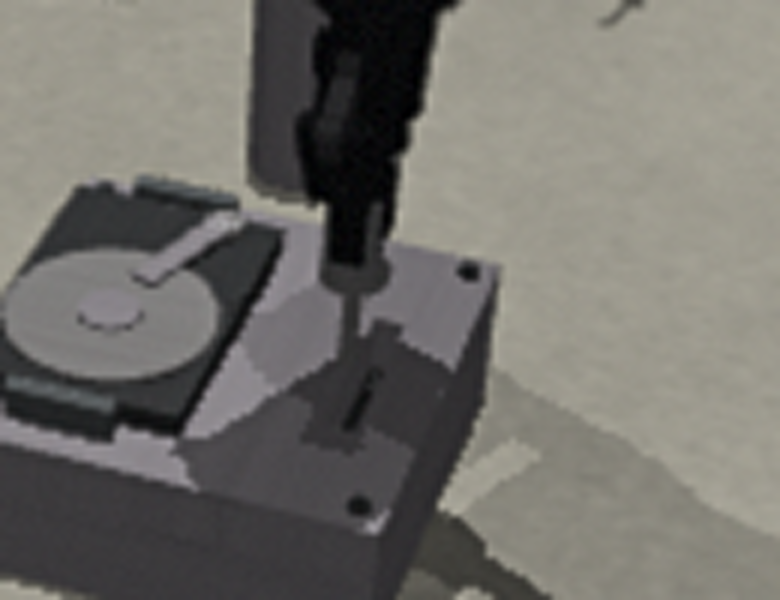

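```bash
python3 -m pendant '-0.001 0 0.01 0; 0 0 0.01 0; 0 0 0 0'; python3 -m pendant '0 0 0.002 0; 0 0 0.001 0; 0 0 0.001 0; 0 0 0 0';python3 -m pendant '0 0 0.001 0; 0 0 0.001 0; 0 0 0 0'
```

```text
time_s: 7.5
eef_pos: [529.2, -118.4, 136.3]
ee_rot: [-0.0, 1.0, 0.009, -0.001]
force: [-0.3, -0.6, -0.7]
grip_width: 0.215
grip_force: 58.9
time_s: 8.0
eef_pos: [529.7, -118.7, 133.3]
ee_rot: [0.0, 1.0, 0.009, 0.0]
force: [0.3, -1.0, -1.7]
grip_width: 0.221
grip_force: 58.9
time_s: 8.38
eef_pos: [529.7, -118.6, 131.2]
ee_rot: [-0.0, 1.0, 0.009, -0.0]
force: [1.3, 0.6, -1.3]
grip_width: 0.218
grip_force: 58.9
```

```bash
python3 -m pendant '0 0 0.003 0; 0 0 0.003 0; 0 0 0.004 0; 0 0 0.004 0; 0 0 0.004 0;0 0 0.003 0; 0 0 0 0; 0 0 0 0'; python3 -m pendant '0 0 0.0015 0; 0 0 0.0015 0; 0 0 0 0; 0 0 0 0'; python3 -m pendant '0 0 0.001 0; 0 0 0.001 0; 0 0 0 0; 0 0 0 0'
```

```text
time_s: 9.38
eef_pos: [529.7, -118.7, 110.4]
ee_rot: [0.0, 1.0, 0.009, 0.0]
force: [-0.3, -0.6, -0.6]
grip_width: 0.222
grip_force: 58.9
time_s: 9.88
eef_pos: [529.7, -118.7, 107.3]
ee_rot: [0.0, 1.0, 0.009, 0.0]
force: [0.5, 0.5, -1.3]
grip_width: 0.218
grip_force: 58.9
time_s: 10.38
eef_pos: [529.7, -118.7, 105.3]
ee_rot: [-0.0, 1.0, 0.009, -0.0]
force: [-0.1, -0.3, -1.1]
grip_width: 0.215
grip_force: 58.9
```

```bash
python3 -m pendant '0 0 0.001 0; 0 0 0 0; 0 0 0 0'; python3 -m pendant '0 0 0.001 0; 0 0 0 0; 0 0 0 0'
```

```text
time_s: 10.75
eef_pos: [529.8, -118.7, 104.5]
ee_rot: [0.0, 1.0, 0.009, 0.0]
force: [-0.7, 1.3, 2.1]
grip_width: 0.22
grip_force: 58.9
time_s: 11.12
eef_pos: [529.8, -118.7, 103.4]
ee_rot: [0.0, 1.0, 0.009, 0.0]
force: [-0.4, 0.7, 2.3]
grip_width: 0.224
grip_force: 58.9
```

```bash
for i in 1 2 3; do python3 -m pendant '0 0.001 0 0; 0 0.001 0 0; 0 0 0 0' | sed -n 2,4p; done
```

```text
eef_pos: [529.7, -120.6, 103.3]
ee_rot: [-0.0, 1.0, 0.009, -0.0]
force: [-0.3, 1.7, 2.3]
eef_pos: [529.7, -122.8, 103.3]
ee_rot: [0.0, 1.0, 0.009, -0.0]
force: [-0.8, 1.3, 2.4]
eef_pos: [529.8, -124.8, 103.3]
ee_rot: [0.0, 1.0, 0.009, 0.0]
force: [0.2, 1.6, 2.3]
```

```bash
for i in 1 2 ; do python3 -m pendant '0 0.001 0 0; 0 0.001 0 0; 0 0 0 0' | sed -n '2p;4p'; done
```

```text
eef_pos: [529.8, -126.8, 103.3]
force: [-0.8, 3.2, 3.1]
eef_pos: [529.9, -128.8, 103.3]
force: [0.1, 1.9, 2.8]
```

```bash
for i in 1 ; do python3 -m pendant '0 0.001 0 0; 0 0.001 0 0; 0 0 0 0' | sed -n '2p;4p'; done
```

```text
eef_pos: [529.9, -130.8, 103.3]
force: [0.4, 2.7, 2.4]
```

```bash
for i in 1 2 ; do python3 -m pendant '0 0.001 0 0; 0 0.001 0 0; 0 0 0 0' | sed -n '2p;4p'; done
```

```text
eef_pos: [529.9, -132.8, 103.3]
force: [-0.9, 1.8, 2.1]
eef_pos: [530.0, -134.8, 103.3]
force: [-0.2, 1.6, 2.2]
```

```bash
for i in 1 2 ; do python3 -m pendant '0 0.001 0 0; 0 0.001 0 0; 0 0 0 0' | sed -n '2p;4p'; done
```

```text
eef_pos: [530.0, -136.8, 103.3]
force: [-0.8, 2.3, 3.0]
eef_pos: [530.1, -138.8, 103.3]
force: [-0.3, 1.5, 2.2]
```

```bash
for i in 1 2 ; do python3 -m pendant '0 0.001 0 0; 0 0.001 0 0; 0 0 0 0' | sed -n '2p;4p'; done
```

```text
eef_pos: [530.1, -140.8, 103.3]
force: [-0.2, 1.8, 2.9]
eef_pos: [530.1, -142.8, 103.3]
force: [-0.1, 0.9, 2.2]
```

```bash
for i in 1 2 ; do python3 -m pendant '0 0.001 0 0; 0 0.001 0 0; 0 0 0 0' | sed -n '2p;4p'; done
```

```text
eef_pos: [530.2, -144.8, 103.3]
force: [-0.5, 1.7, 2.0]
eef_pos: [530.2, -146.8, 103.3]
force: [0.7, 1.8, 1.7]
```

```bash
for i in 1 2 ; do python3 -m pendant '0 0.001 0 0; 0 0.001 0 0; 0 0 0 0' | sed -n '2p;4p'; done
```

```text
eef_pos: [530.1, -149.0, 103.1]
force: [-0.4, -0.2, -0.3]
eef_pos: [530.2, -150.7, 103.2]
force: [-0.3, -0.2, -0.2]
```

```bash
for i in 1 2 ; do python3 -m pendant '0 0.0005 0 0; 0 0.0005 0 0; 0 0 0 0' | sed -n '2p;4p'; done
```

```text
eef_pos: [530.3, -151.7, 103.3]
force: [-0.1, -0.4, -1.1]
eef_pos: [530.3, -152.7, 103.3]
force: [0.6, -0.1, -1.1]
```

```bash
python3 -m pendant '0 0.0005 0 0; 0 0.0005 0 0; 0 0 0 0' | sed -n '2p;4p'
```

```text
eef_pos: [530.3, -153.7, 103.3]
force: [-0.2, -0.3, -1.3]
```

```bash
python3 -m pendant '0 -0.0015 0 0; 0 -0.001 0 0; 0 0 0 0' | sed -n '2p;4p'; for i in 1 2; do python3 -m pendant '0 0 0.001 0; 0 0 0.001 0; 0 0 0 0' | sed -n '2p;4p'; done
```

```text
eef_pos: [530.3, -151.0, 103.3]
force: [0.4, 0.7, -2.0]
eef_pos: [530.3, -151.1, 101.2]
force: [-0.0, 0.4, -0.6]
eef_pos: [530.3, -151.2, 99.2]
force: [1.9, -0.5, -0.9]
```

```bash
for i in 1 2 ; do python3 -m pendant '0 0 0.001 0; 0 0 0.001 0; 0 0 0.001 0; 0 0 0 0' | sed -n '2p;4p'; done;  python3 -m pendant '0 0 0.001 0; 0 0 0.001 0; 0 0 0 0' | sed -n '2p;4p'
```

```text
eef_pos: [530.3, -151.2, 96.2]
force: [-0.3, 0.1, -0.2]
eef_pos: [530.3, -151.2, 93.2]
force: [-0.4, 0.3, -0.6]
eef_pos: [530.3, -151.1, 91.2]
force: [0.7, -0.7, -1.8]
```

```bash
for i in 1 2 3; do python3 -m pendant '0 0 0.0008 0; 0 0 0 0; 0 0 0 0' | sed -n '1,2p;4p'; done
```

```text
time_s: 21.12
eef_pos: [530.3, -151.2, 90.5]
force: [0.6, 0.1, -0.4]
time_s: 21.5
eef_pos: [530.3, -151.2, 89.7]
force: [-0.2, 0.1, 0.0]
time_s: 21.88
eef_pos: [530.3, -151.2, 89.0]
force: [-0.1, -0.6, 0.7]
```

```bash
python3 -m pendant '0 0 0.0004 0; 0 0 0 0; 0 0 0 0' | sed -n '1,2p;4p'; python3 - <<'E'
from h import *
s=viewer.capture("side")
cv2.imwrite("pics/c5.png",cv2.resize(s["color"][120:220,320:450,::-1],(780,600),interpolation=cv2.INTER_CUBIC))
E
```

```text
time_s: 22.25
eef_pos: [530.3, -151.2, 88.9]
force: [-2.4, 0.6, 4.9]
```

View pics/c5.png

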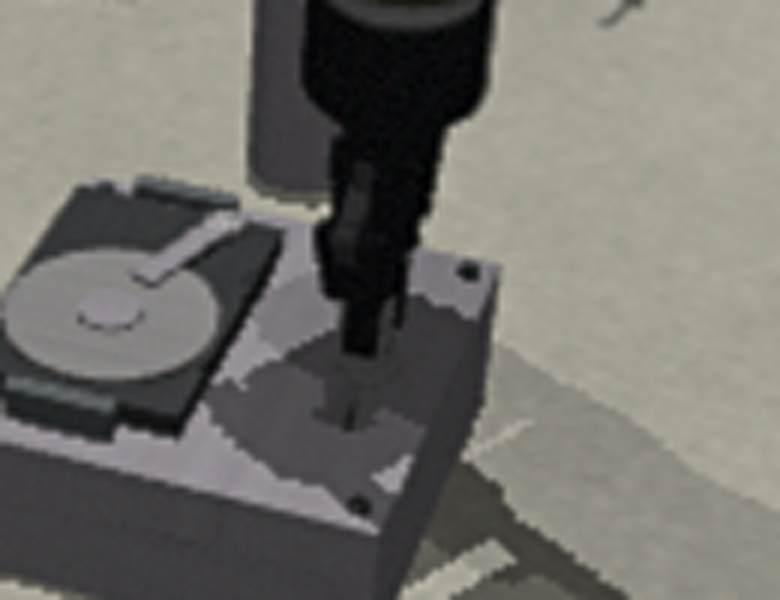

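The collar sits on the deck at about (370, 375) in the crop, and the contact height is as expected, so I'm releasing.

```bash
python3 -m pendant '0 0 0 0; 0 0 0 0; 0 0 0 0; 0 0 0 0; 0 0 0 0; 0 0 0 0' 0.6; python3 -m pendant '0 0 -0.01 0; 0 0 -0.03 0; 0 0 -0.05 0; 0 0 -0.05 0; -0.05 0.0 0 0; -0.06 0 0 0; -0.06 0 0 0; 0 0 0 0; 0 0 0 0'; python3 - <<'E'
from h import *
s=viewer.capture("side"); t=viewer.capture("top")
k=lambda i:cv2.resize(i,(400,400),interpolation=cv2.INTER_CUBIC)
cv2.imwrite("pics/c6.png",np.hstack([k(s["color"][130:210,335:415,::-1]),k(t["color"][200:280,330:410,::-1])]))
print(px(s,[[530.3,-151.2,131]])-[335,130])
E
```

```text
time_s: 23.05
eef_pos: [530.3, -151.2, 88.5]
ee_rot: [0.0, 1.0, 0.009, -0.0]
force: [0.6, -0.5, 0.4]
grip_width: 0.6
grip_force: 0.0
time_s: 24.18
eef_pos: [360.9, -154.7, 229.3]
ee_rot: [0.001, 1.0, 0.009, 0.001]
force: [-0.9, -0.6, 0.5]
grip_width: 0.601
grip_force: 0.0
[[47.67296938 33.04316051]]
```

View pics/c6.png

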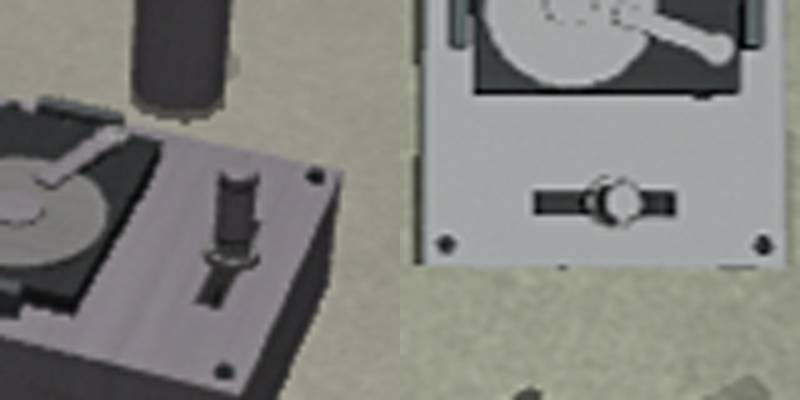

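The pin stands upright with its grip top at about (238, 178) in the side crop, against a predicted (238, 165). That's within calibration, and the collar is flat on the deck with the robot clear.

```bash
python3 -c "
from rig import ctrl
print(ctrl.finish_job())"
```

```text
the job is handed in; nothing more can be done
None
```

The lock pin is home in the notch (found at about y = -151 mm, world), collar flat on the deck and released; the highest force I read while feeling and seating was about 5 N, and the job was handed in at about 24 s.

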